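# Hold the sample clip open over the green setup card

### The job

Squeeze the yellow spring clip fully open on its blue park block and lift it off the blade. Lower the gaping jaws between the guide rods of the green card's stand, upright and square astride the card's top edge at the black middle mark, tips about 2 cm below the edge, touching neither card nor stand, and finish there still holding the clip wide open in the gripper, so that a colleague can slip a label sample in. Do not knock either stand, and leave the label roll, star knob and steel roller where they are.

Things in the scene. Friction and masses are not known exactly. Their poses are not given: they have to be found in the camera images.
- clip: Yellow plastic spring clip, about 80 g, jaws down, levers up, standing astride the park block's blade. Origin: midway between the jaw tips (the lowest points) when closed. z up; y along the pivot (24 mm wide, barrel 32 mm); x the way levers are squeezed and jaws spread; symmetric. Jaws: flat plates 4 mm thick, 42 mm long below the 14 mm pivot barrel, whose axis is 50 mm above the origin.
- clip_levers (a point): Grip point, on the clip's axis between the two flat levers, 84 mm above its origin; axes as the clip's. Levers flare upwards to 100 mm above the origin: while closed 51 mm over the outside (x) at the top, 45 mm here. Squeezed along x to the stop they stand parallel, 26 mm over the outside. The stop takes about 8 N per lever here; grip with 20 to 40 N. Let go, it snaps shut.
- clip_jaw (a joint): Angle of one jaw, rad (the other mirrors it): 0 biting the 5 mm blade, 0.26 fully spread at the stop; a spring closes it. Inner jaw faces are 5 mm apart at 0; fully spread, the tips are 30 mm apart inside, 39 mm outside, and have risen 2 mm above the clip's origin.
- park: Fixed blue park block, 80 mm (its x) by 70 mm (its y), 14 mm high, with an upright steel blade 5 mm thick (x), 40 mm long (y), reaching 44 mm above the table. Origin: centre of its underside on the table. The clip stands on it, astride the blade, its jaw tips on the block's top, its axes along the block's.
- green_stand_edge (a point): Middle of the green card's top edge, at the black mark (16 mm wide), 85 mm above the table. x across the card (6 mm thick), y along it (120 mm), z up. The card is stiff and fixed. Two guide rods, 10 mm diameter, run along y at x = +-41 mm, axes 17 mm below the edge: a clear gap of 72 mm. The clip goes on with its x along this x, either way round.
- green_stand: Fixed grey stand that holds the green card: base 100 mm (x) by 170 mm (y), 12 mm high, slot block 24 mm thick (x) up to 32 mm, four posts of 16 mm diameter at x = +-41, y = +-75 mm, up to 85 mm, carrying the guide rods. Origin: centre of its underside on the table; axes as green_stand_edge's.
- orange_stand: A second fixed stand of the same shape and sizes, whose card is orange. Leave alone.
- label_roll: Loose white label roll, 70 mm diameter, 45 mm high, standing on end with a 38 mm hole; origin centre of underside. Leave alone.
- star_knob: Loose black star knob, 46 mm across, 32 mm high; origin centre of underside. Leave alone.
- roller: Loose dark steel roller, 28 mm diameter, 70 mm high, upright; origin centre of underside. Leave alone.
Mind the look-alikes: they are no part of the job. What is meant by the clip is not pink, red or turquoise, and is the larger of those in its own colour.

How it is judged:
On the way, in this order (a step that is already met when the one before it is completed fails the run):
1. the clip is squeezed open (jaw beyond 0.2 rad) while still on its park block (value of joint clip_jaw above 0.2 rad and z of clip in the frame of park below 0.03 m and horizontal distance between clip and park below 0.025 m), for 0.1 s.
2. the clip is lifted clear of the blade in the gripper (height (world z) of clip above 0.055 m and contact force between the fingers and clip above 2 N), for 0.1 s.
At the end, for the whole second after the job is handed in: Gripper presses the clip (over 3 N), spread (clip_jaw over 0.2 rad), at rest; its origin 12 to 33 mm below the green card's edge, within 10 mm of its mid-plane and 14 mm of the mark; square and upright within 0.2 rad; under 0.2 N on the green stand or card (value of joint clip_jaw above 0.2 rad and contact force between the fingers and clip above 3 N and z of clip in the frame of green_stand_edge between -0.033 and -0.012 m and x of clip in the frame of green_stand_edge between -0.01 and 0.01 m and y of clip in the frame of green_stand_edge between -0.014 and 0.014 m and angle between the x axis of clip and the x axis of green_stand_edge, either way round below 0.2 rad and angle between clip's own z axis and vertical below 0.2 rad and contact force between clip and green_stand below 0.2 N and linear speed of clip below 0.03 m/s); the arm keeps its last pose, push and grip.
It fails at once if the green stand or its card is knocked by the clip (over 12 N) or the arm (over 5 N) (contact force between clip and green_stand above 12 N or contact force between any of the arm, the fingers and green_stand above 5 N).
It fails at once if the orange stand is knocked (over 5 N) (contact force between any of clip, the arm, the fingers and orange_stand above 5 N).
It fails at once if a bystander is moved more than 15 mm (distance of any of label_roll, star_knob, roller from where it was at the start of the episode above 0.015 m).
It also fails if it takes over 38 s, if anything falls off the work surface, if the arm or the gripper's body presses on something with over 40 N, if the wrist force passes 120 N, or if a joint passes its speed limit or range.

### The arm

A 7-joint arm with a two-finger parallel gripper is mounted at the origin on the work surface. World frame = base frame: x ahead of the robot, y to its left, z up, the work surface at z = 0. Lengths are in m, angles in rad, forces in N, time in s.
With the tool pointing down it reaches from about 0.4 to 0.875 m from the base axis. Payload 19.3 kg.
Tool frame: the origin (TCP) lies midway between the tips of the shut fingers; the grasp point (between the pads) lies 19 mm behind it; z points along the fingers, y is the direction in which the jaws open and shut (so a half turn about z gives the same grasp; the last joint's range is limited). The gripper opens to 85 mm and grips with 20 to 120 N. Pads are 22 mm wide; open, the fingers measure 114 mm over their backs; the gripper's body (76 mm by 85 mm) begins 54 mm behind the grasp point. The pads swing forward as they close: fully open they stand 13 mm farther back than shut.
Start: joints at [1.23, 0.521, -0.036, 1.599, 0.021, 1.021, -0.113], TCP at [0.167, -0.602, 0.231] pointing down, gripper open.
Joint ranges: [-2.91, 2.91], [-0.3, 2.13], [-1.5, 1.42], [0.17, 2.43], [-1.26, 4.41], [0.16, 1.93], [-2.52, 2.52]. Speed limits (rad/s): [1.89, 1.89, 2.39, 2.39, 3.01, 3.01, 3.01].

### API

Orientations are given as [roll, pitch, yaw] about the fixed x, y, z axes, in that order (R = Rz(yaw) Ry(pitch) Rx(roll)).
In Python, from workcell import telemetry, cams, workorder gives the robot as it stands. The module is installed in compiled form; this text tells all that it offers.
- The arm moves only by the tool apply_moves, never from a script. Its argument "steps" is a list of rows, each a list of 4 numbers: the shift along the tool's x, y, z in cm, then the turn about the tool's z in rad. A call has exactly 10 rows; each row is the pose to reach, as a shift and turn from the pose commanded when the call began, along the tool's axes at that moment; what a row does not reach only later rows make up. A row lasts 1/12 s, in which the tool goes at most 41.7 mm and 7.16 degrees, less where a joint would pass 70% of its speed; a pose out of reach is approached as far as the arm can. A call with a gripper value outside its range is refused whole. "claw" is the closure, from 0 (fully open) to 1 (shut), set as the call begins (left out, the last holds). The fingers move at their own pace and stop on an object; "force" is the grip in N (left out, the last holds). Time passes only in rows, so rows that repeat a pose let the fingers close, or fill a call up. It gives the time, the measured TCP pose, the force and the opening at its end, in the units of the state.
- telemetry.observe(): the state, without advancing time (a new reading comes with each control period).
- cams.grab_frame(name): name is "scene" or "side" or "wrist"; returns a dict with "color" (400x640x3 uint8, red, green, blue), "mtx" (3x3 intrinsics, pixels), "eye" and "orientation" of the camera in the world; the wrist camera has in their place "T_tool_cam" (4x4, takes a point from camera to tool coordinates, whose origin is the TCP and whose axes are the flange's). Camera axes: x right, y down, z forward; pixel columns grow to the right and rows downward; lengths in m; the calibration is good to about 2 mm. The wrist camera is an equidistant fisheye: a pixel r from the principal point sees the ray r / f radians off the axis. A picture is of the moment at which its call begins: read the wrist's pose just before it. There is no depth.
- workorder.job_done(): hands the job in, once; it reports no verdict.
Trained networks look in the newest picture that a camera, given by its name, has taken for a name from the list of things; names that differ only in an ending like _2 or _b are one class to them, and where a whole thing is asked for, a point or a joint stands for the part that bears it (a point fixed in the world has none). Each returns a list of dicts, best first, with "score" (0 to 1); they miss things now and then, are a little off and sometimes report something else, mostly with a low value. They report only what shows in the picture. A call takes as long as a camera call. They do not tell look-alikes from the thing itself.
- cams.find_in(camera, name): "box" ([left, top, width, height] in pixels, round what is visible of it).
- cams.pinpoint(camera, name): "uv" ([column, row] in pixels: a listed point, or the origin of a listed thing).
The state is a dict: "clock": time; "qpos": joint angles; "qd": joint speeds; "joint_efforts": joint torques, N m; "position": TCP position; "tool_rot": TCP orientation; "force": force on the tool from outside, world axes, zero at the start; "moment": the same for the moment, N m; "grip_width": finger opening in m.
Only numpy, scipy, OpenCV 4.12 (cv2) and the standard library are available. Lean on these libraries where they do the work, as an engineer would, in place of code of your own. Each camera call takes 0.05 s, during which the arm holds its last target. There are 200 camera calls.

## Working session

There is one attempt and no reset: what is moved stays moved. The work goes in short steps, Python scripts to look and compute and a tool call to move; the robot and the scene stay as the last step left them, time stands still between calls to the robot, and variables do not carry over. Pictures are saved under pics/ and viewed, about 8 in all and at most 12, crops included, and the job is handed in when it is done.

Besides the shell and the picture viewer there is one more tool, called after ">>>" in YAML: its name, and indented under it one key for each argument. apply_moves: Moves the arm, as the interface text tells. Its arguments: {"type":"object","properties":{"steps":{"type":"array"},"claw":{"type":"number"},"force":{"type":"number"}},"required":["steps"]}

```bash
mkdir -p pics; cat > h.py <<'E'
from workcell import telemetry, cams, workorder
import numpy as np, cv2
from scipy.spatial.transform import Rotation as R
def rot(o):
    o=np.array(o,float)
    if o.shape==(3,3): return o
    return R.from_euler('xyz',o).as_matrix() if o.size==3 else R.from_quat(o).as_matrix()
def ray(f,uv):
    d=np.linalg.inv(f['mtx'])@[uv[0],uv[1],1]; return np.array(f['eye']),rot(f['orientation'])@d
def atz(f,uv,z):
    e,d=ray(f,uv); return e+d*(z-e[2])/d[2]
def save(n,im): cv2.imwrite('pics/'+n,im[...,::-1])
E
python3 - <<'E'
from h import *
np.set_printoptions(precision=3,suppress=True)
s=telemetry.observe(); print(s['position'],s['tool_rot'],s['grip_width'],s['clock'])
for c in ['scene','side']:
    f=cams.grab_frame(c); save(c+'.png',f['color']); print(c,f['mtx'],f['eye'],f['orientation'])
    for n in ['clip','clip_levers','park','green_stand_edge','green_stand','orange_stand','label_roll','star_knob','roller']:
        print(n,[(np.round(r['uv']),round(r['score'],2)) for r in cams.pinpoint(c,n)][:5])
E
```

```text
[ 0.167 -0.602  0.231] [-3.14   0.     0.271] 0.08555508756763759 0.0
scene [[367.521   0.    323.086]
 [  0.    367.521 207.609]
 [  0.      0.      1.   ]] [1.37  0.205 0.631] [-2.129 -0.002  1.873]
clip [(array([212., 228.]), 0.8), (array([248., 192.]), 0.67), (array([276., 210.]), 0.66), (array([205., 213.]), 0.63)]
clip_levers [(array([237., 182.]), 0.79), (array([205., 204.]), 0.77), (array([242., 170.]), 0.76), (array([271., 195.]), 0.7), (array([204., 194.]), 0.63)]
park [(array([238., 212.]), 0.85)]
green_stand_edge [(array([471., 218.]), 0.61)]
green_stand [(array([461., 247.]), 0.76)]
orange_stand [(array([333., 261.]), 0.9)]
label_roll [(array([410., 281.]), 0.73), (array([331., 262.]), 0.54), (array([326., 211.]), 0.52)]
star_knob [(array([328., 209.]), 0.59)]
roller [(array([373., 220.]), 0.74)]
side [[488.196   0.    320.41 ]
 [  0.    488.196 193.372]
 [  0.      0.      1.   ]] [ 0.476 -0.997  0.887] [-2.286 -0.018 -0.04 ]
clip [(array([313., 300.]), 0.95), (array([368., 316.]), 0.92), (array([332., 346.]), 0.6), (array([302., 268.]), 0.49)]
clip_levers [(array([318., 275.]), 0.89), (array([371., 292.]), 0.86), (array([259., 295.]), 0.77), (array([298., 132.]), 0.75), (array([336., 322.]), 0.56)]
park [(array([316., 300.]), 0.66)]
green_stand_edge [(array([301., 109.]), 0.69)]
green_stand [(array([298., 132.]), 0.81)]
orange_stand [(array([360., 199.]), 0.93)]
label_roll [(array([363., 154.]), 0.56)]
star_knob [(array([276., 225.]), 0.77)]
roller [(array([280., 183.]), 0.64)]
```

```bash
python3 - <<'E'
from h import *
a=cv2.imread('pics/scene.png'); b=cv2.imread('pics/side.png')
a=cv2.resize(a[150:310,170:500],(800,388),interpolation=3)
cv2.imwrite('pics/a2.png',a)
cv2.imwrite('pics/b2.png',cv2.resize(b[70:370,200:440],(480,600),interpolation=3))
E
```

```text
(no output)
```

View pics/a2.png

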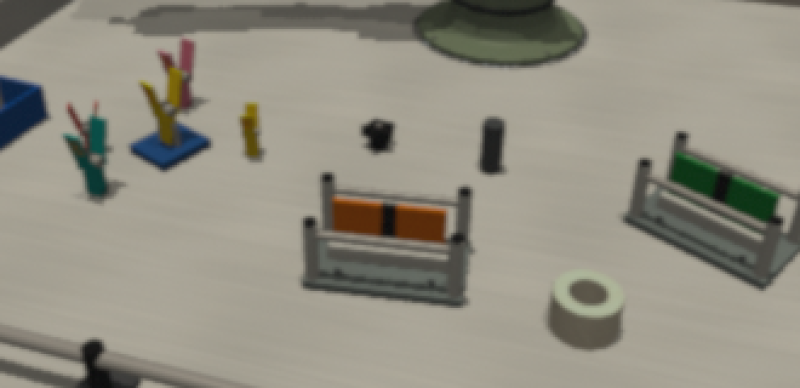

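View pics/b2.png

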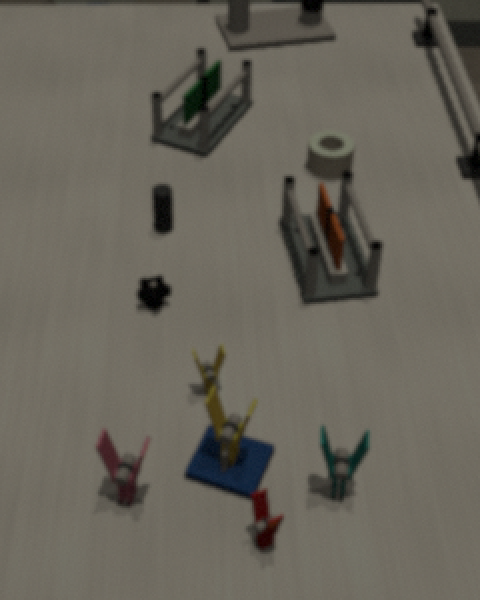

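The side view shows the large yellow clip on the blue park block at about (315,300), and the scene view shows it at about (238,200). The small yellow look-alike is free-standing at side (304,258) and scene (274,203). Pink, red and turquoise ones stand around them. The larger yellow clip on the park block is the one meant.

```bash
python3 - <<'E'
from h import *
np.set_printoptions(precision=3,suppress=True)
A=cams.grab_frame('scene');B=cams.grab_frame('side')
def tri(u,v):
    e1,d1=ray(A,u);e2,d2=ray(B,v);d1/=np.linalg.norm(d1);d2/=np.linalg.norm(d2)
    t=np.linalg.lstsq(np.c_[d1,-d2],e2-e1,rcond=None)[0];p,q=e1+t[0]*d1,e2+t[1]*d2
    return (p+q)/2,np.linalg.norm(p-q)
for n,u,v in [('levers',(238,182),(318,275)),('park',(238,212),(316,300)),('edge',(468,227),(301,109)),('orange edge',(330,240),(366,185)),('small',(274,213),(304,264)),('roll',(412,270),(365,147)),('roller',(373,210),(281,174)),('knob',(327,205),(277,217)),('pink',(246,185),(263,310)),('teal',(210,215),(370,310)),('red',(250,170),(332,330))]: print(n,*tri(u,v))
print('park',atz(A,(238,212),0),atz(B,(316,300),0),'gs',atz(A,(461,247),0),atz(B,(298,132),0))
c=lambda p:(200+p[0]/2,70+p[1]/2)
print('park corners',[atz(B,c(p),.014)[:2] for p in [(186,472),(251,493),(274,444),(209,428)]])
print('green posts',[atz(B,c(p),.085)[:2] for p in [(157,95),(201,52),(247,64),(204,110)]])
print('green base',[atz(B,c(p),.0)[:2] for p in [(153,138),(205,153),(251,103)]])
print('card ends', [atz(B,c(p),.085)[:2] for p in [(184,98),(219,63)]])
k=lambda p:(170+p[0]*330/800,150+p[1]*160/388)
print('green posts scene',[atz(A,k(p),.085)[:2] for p in [(644,162),(681,136),(776,220)]], 'card',[atz(A,k(p),.085)[:2] for p in [(673,153),(777,197)]],'mark',atz(A,k((725,172)),.085))
E
```

```text
levers [ 0.506 -0.341  0.1  ] 0.015198543043554615
park [ 0.51  -0.342  0.003] 0.007194717212120029
edge [0.484 0.338 0.073] 0.01145166655662583
orange edge [ 0.647 -0.006  0.059] 0.01201512112687999
small [ 0.483 -0.233  0.001] 0.0005834489270150887
roll [0.67  0.207 0.032] 0.01370447532295669
roller [0.423 0.069 0.033] 0.0003131987811469973
knob [ 0.414 -0.081  0.015] 0.006146255616199166
pink [ 0.393 -0.378  0.029] 0.006460967622680928
teal [ 0.612 -0.386  0.038] 0.01798585488838966
red [ 0.484 -0.387  0.08 ] 0.1682728431863271
park [ 0.511 -0.345  0.   ] [ 0.508 -0.337  0.   ] gs [0.487 0.331 0.   ] [0.471 0.327 0.   ]
park corners [array([ 0.457, -0.361]), array([ 0.526, -0.39 ]), array([ 0.555, -0.327]), array([ 0.483, -0.303])]
green posts [array([0.413, 0.28 ]), array([0.481, 0.409]), array([0.554, 0.37 ]), array([0.484, 0.237])]
green base [array([0.403, 0.288]), array([0.485, 0.246]), array([0.563, 0.388])]
card ends [array([0.454, 0.271]), array([0.509, 0.374])]
green posts scene [array([0.488, 0.249]), array([0.418, 0.288]), array([0.558, 0.382])] card [array([0.459, 0.28 ]), array([0.515, 0.386])] mark [0.482 0.335 0.085]
```

>>> apply_moves:
  steps:
    - [2,-0.8,0,-0.05]
    - [5,-2,0,-0.13]
    - [9,-3.6,0.3,-0.22]
    - [13,-5.2,0.6,-0.32]
    - [17,-6.8,1,-0.42]
    - [21,-8.4,1.3,-0.52]
    - [25,-10,1.6,-0.62]
    - [29,-11.6,2,-0.72]
    - [33,-13.2,2.3,-0.82]
    - [36,-14.5,2.6,-0.92]
  claw: 0
  force: 30

```text
clock: 1.93
position: [0.4754, -0.3657, 0.2056]
tool_rot: [3.141, 0.0, 1.196]
force: [0.7, -1.1, -0.8]
grip_width: 0.0856
```

```bash
cat >> h.py <<'E'
np.set_printoptions(precision=4,suppress=True)
def delta(p,yaw):
    s=telemetry.observe(); r=rot(s['tool_rot']); d=r.T@(np.array(p)-s['position'])*100
    print('t',s['clock'],'pos',np.array(s['position']),'rpy',np.array(s['tool_rot']),'w',s['grip_width'],'F',np.array(s['force']))
    print('shift cm',d,'turn',-(yaw-s['tool_rot'][2]),'q',np.array(s['qpos']))
E
python3 -c "
from h import *
delta([.508,-.34,.2],1.187)"
```

```text
t 1.9333 pos [ 0.4754 -0.3657  0.2056] rpy [3.141  0.0001 1.1963] w 0.08559430884509887 F [ 0.6982 -1.0508 -0.8131]
shift cm [3.5856 2.0953 0.5655] turn 0.009333605353972763 q [ 0.7809  0.5236 -0.3214  1.6844  0.1935  0.9642  0.0146]
```

>>> apply_moves:
  steps:
    - [0.7,0.4,0.1,0]
    - [1.4,0.8,0.2,0]
    - [2.1,1.2,0.3,0]
    - [2.8,1.7,0.4,0]
    - [3.6,2.1,0.5,0]
    - [3.6,2.1,0.5,0]
    - [3.6,2.1,0.5,0]
    - [3.6,2.1,0.5,0]
    - [3.6,2.1,0.5,0]
    - [3.6,2.1,0.5,0]

```text
clock: 2.77
position: [0.5062, -0.3423, 0.2006]
tool_rot: [3.142, 0.0, 1.19]
force: [0.3, 0.5, -0.1]
grip_width: 0.0858
```

```bash
cat >> h.py <<'E'
def fish(f,s,uv):
    K=f['mtx']; p=np.array(uv,float); x=(p[0]-K[0,2])/K[0,0]; y=(p[1]-K[1,2])/K[1,1]; th=np.hypot(x,y)
    d=np.array([np.sin(th)*x/th,np.sin(th)*y/th,np.cos(th)]); T=np.array(f['T_tool_cam']); r=rot(s['tool_rot'])
    return np.array(s['position'])+r@T[:3,3], r@T[:3,:3]@d
def fatz(f,s,uv,z):
    e,d=fish(f,s,uv); return (e+d*(z-e[2])/d[2])[:2]
def fproj(f,s,P):
    K=f['mtx']; T=np.array(f['T_tool_cam']); q=rot(s['tool_rot']).T@(np.array(P)-s['position']); c=T[:3,:3].T@(q-T[:3,3])
    th=np.arctan2(np.hypot(c[0],c[1]),c[2]); n=c[:2]/np.hypot(c[0],c[1])*th; return [K[0,0]*n[0]+K[0,2],K[1,1]*n[1]+K[1,2]]
E
python3 - <<'E'
from h import *
s=telemetry.observe(); print(s['position'],s['tool_rot'])
f=cams.grab_frame('wrist'); save('w1.png',f['color']); print(f['mtx'],f['T_tool_cam'])
for n,z in [('clip',.014),('clip_levers',.098),('park',0.)]:
    for r in cams.pinpoint('wrist',n)[:5]: print(n,np.round(r['uv'],1),round(r['score'],2),fatz(f,s,r['uv'],z))
E
```

```text
[ 0.5062 -0.3423  0.2006] [3.1416 0.0002 1.1899]
[[309.7069   0.     321.8625]
 [  0.     309.7069 206.579 ]
 [  0.       0.       1.    ]] [[-0.0003 -0.9587 -0.2843  0.0726]
 [ 1.     -0.0007  0.0015 -0.0008]
 [-0.0016 -0.2843  0.9587 -0.1427]
 [ 0.      0.      0.      1.    ]]
clip [264.8  99.7] 0.81 [ 0.4845 -0.2339]
clip [321.1 184.8] 0.72 [ 0.5051 -0.3423]
clip [426.9 177.4] 0.64 [ 0.619  -0.3777]
clip [379.6 244.7] 0.64 [ 0.5421 -0.4339]
clip [250.9 238.8] 0.55 [ 0.405  -0.3711]
clip_levers [386.9 271.2] 0.95 [ 0.5379 -0.4212]
clip_levers [321.6 208.7] 0.85 [ 0.5049 -0.3439]
clip_levers [235.  276.2] 0.85 [ 0.4059 -0.3748]
clip_levers [251.6  98. ] 0.75 [ 0.4876 -0.2386]
clip_levers [453.3 196.5] 0.71 [ 0.6155 -0.3765]
park [322.9 182.2] 0.77 [ 0.5069 -0.3431]
park [170.2  19.3] 0.27 [ 0.414  -0.0859]
```

View pics/w1.png

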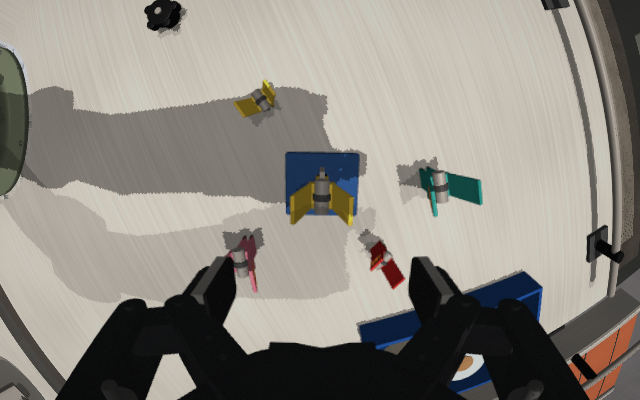

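The large yellow clip on the blue block is centred at (322,195). The small yellow one is free-standing at (258,100), and pink (245,260), red (385,262) and turquoise (445,187) stand clear of the fingers. I'll confirm the clip with an enlarged crop and measure the block's yaw.

```bash
python3 - <<'E'
from h import *
s=telemetry.observe(); f=cams.grab_frame('wrist'); im=f['color']
save('w2.png',cv2.resize(im[70:300,220:480],(780,690//1),interpolation=cv2.INTER_CUBIC)[:600])
h=cv2.cvtColor(im,cv2.COLOR_RGB2HSV); m=cv2.inRange(h,(105,120,40),(125,255,255)); m[:140]=0;m[225:]=0;m[:,:270]=0;m[:,375:]=0
ys,xs=np.nonzero(m)
for nm,sel,fit in [('left',lambda y:xs[ys==y].min(),'y'),('right',lambda y:xs[ys==y].max(),'y')]:
    P=np.array([fatz(f,s,(sel(y)+(0 if nm=='left' else 1),y),.014) for y in range(160,190)])
    vx,vy,x0,y0=cv2.fitLine(P.astype(np.float32),cv2.DIST_HUBER,0,.01,.01).ravel(); print(nm,np.degrees(np.arctan2(vy,vx)),x0,y0)
P=np.array([fatz(f,s,(x,ys[xs==x].min()),.014) for x in range(292,352)])
vx,vy,x0,y0=cv2.fitLine(P.astype(np.float32),cv2.DIST_HUBER,0,.01,.01).ravel(); print('far',np.degrees(np.arctan2(vy,vx)),x0,y0)
yw=np.array([vx,vy]); n=np.array([-vy,vx]); n*=np.sign(n[1]); print('centre guess',np.array([x0,y0])-n*.035)
delta([.5055,-.343,.078],1.187)
E
```

```text
left 66.74577 0.47459316 -0.3164168
right 67.008286 0.54518235 -0.34887254
far -23.065071 0.5209495 -0.3110276
centre guess [ 0.5072 -0.3432]
t 3.0167 pos [ 0.5065 -0.3419  0.2005] rpy [-3.1416  0.      1.1906] w 0.08522175116076391 F [-0.1316 -0.755   0.6817]
shift cm [-0.138  -0.0516 12.2487] turn 0.003593207080592853 q [ 0.7167  0.5472 -0.3208  1.6578  0.2004  0.969  -0.0545]
```

View pics/w2.png

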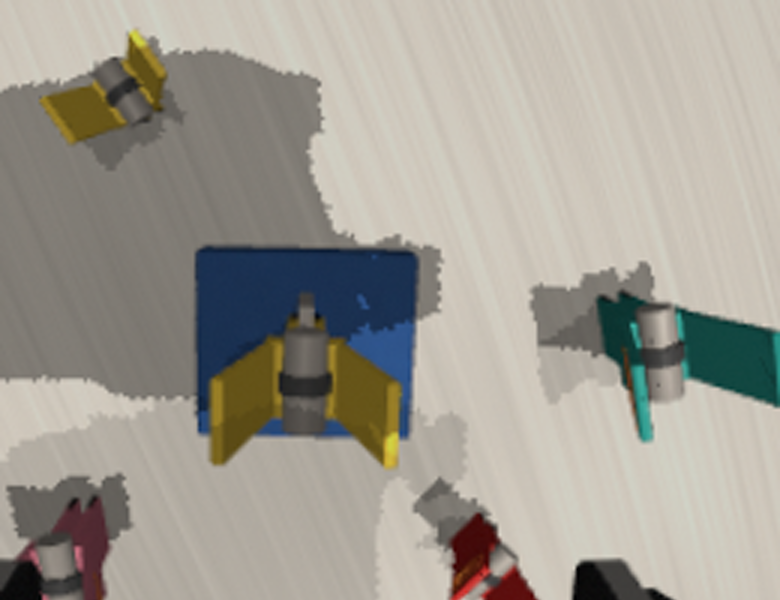

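The crop confirms it: the larger yellow clip sits astride the blade, square to the gripper. I'll go down now.

>>> apply_moves:
  steps:
    - [-0.1,0,1,0.02]
    - [-0.1,0,2.5,0.02]
    - [-0.1,0,4,0.02]
    - [-0.1,0,5.6,0.02]
    - [-0.1,0,7.2,0.02]
    - [-0.1,0,8.8,0.02]
    - [-0.1,0,10.2,0.02]
    - [-0.1,0,11.4,0.02]
    - [-0.1,0,12.2,0.02]
    - [-0.1,0,12.2,0.02]

```text
clock: 3.85
position: [0.5054, -0.3423, 0.0766]
tool_rot: [-3.139, -0.0, 1.17]
force: [0.4, -1.1, -0.5]
grip_width: 0.0854
```

```bash
python3 - <<'E'
from h import *
delta([.506,-.3425,.078],1.168)
f=cams.grab_frame('wrist'); save('w3.png',f['color'])
E
```

```text
t 3.85 pos [ 0.5054 -0.3423  0.0766] rpy [-3.1392 -0.0004  1.1704] w 0.08544151476764755 F [ 0.4099 -1.0557 -0.5297]
shift cm [-0.0011  0.0601 -0.1403] turn 0.002446624134955444 q [ 0.6852  0.7045 -0.2752  1.7414  0.2653  0.7346 -0.1264]
```

View pics/w3.png

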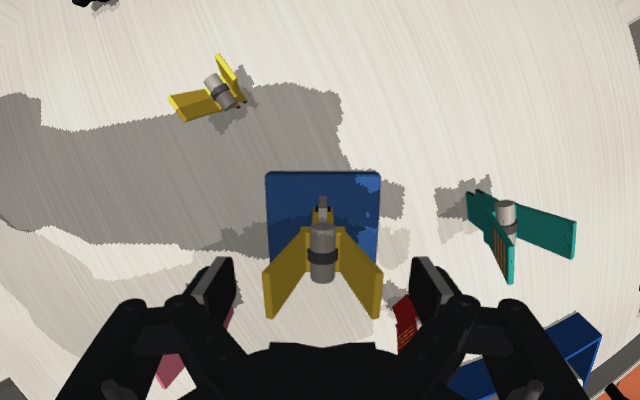

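The clip is centred at column 322, between the fingers at 225 and 420, and the levers lie in the pad plane. I'll squeeze.

>>> apply_moves:
  steps:
    - [0,0,0,0]
    - [0,0,0,0]
    - [0,0,0,0]
    - [0,0,0,0]
    - [0,0,0,0]
    - [0,0,0,0]
    - [0,0,0,0]
    - [0,0,0,0]
    - [0,0,0,0]
    - [0,0,0,0]
  claw: 1
  force: 30

```text
clock: 4.73
position: [0.5064, -0.3431, 0.0804]
tool_rot: [3.14, 0.001, 1.17]
force: [-7.2, 3.9, 25.5]
grip_width: 0.0276
```

>>> apply_moves:
  steps:
    - [0,0,0,0]
    - [0,0,0,0]
    - [0,0,0,0]
    - [0,0,0,0]
    - [0,0,0,0]
    - [0,0,0,0]
    - [0,0,0,0]
    - [0,0,0,0]
    - [0,0,0,0]
    - [0,0,0,0]

```text
clock: 5.57
position: [0.5064, -0.343, 0.0803]
tool_rot: [3.14, 0.001, 1.17]
force: [-7.8, 3.1, 25.3]
grip_width: 0.0277
```

```bash
python3 - <<'E'
from h import *
delta([.506,-.3425,.23],1.168)
f=cams.grab_frame('wrist'); save('w4.png',f['color'])
E
```

```text
t 5.5667 pos [ 0.5064 -0.343   0.0803] rpy [3.1405 0.0007 1.1704] w 0.02774455804200776 F [-7.8486  3.1236 25.3342]
shift cm [  0.0232  -0.0437 -14.966 ] turn 0.002384732902046549 q [ 0.6857  0.6992 -0.276   1.7398  0.2647  0.7381 -0.1258]
```

View pics/w4.png

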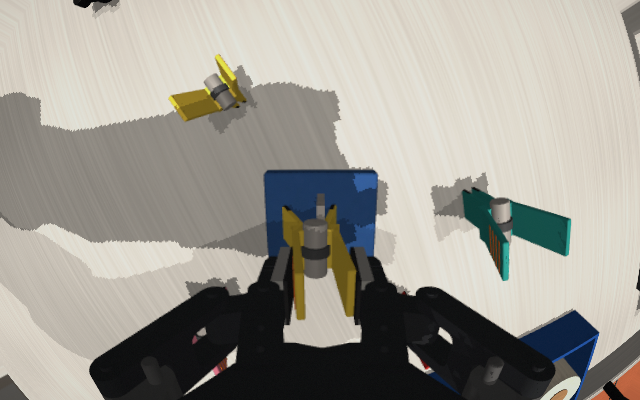

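The jaws gape and the width is 27.7 mm, but there are 25 N of downward push and the clip leans slightly. I'll raise a few mm to relieve the push.

>>> apply_moves:
  steps:
    - [0,0,-0.1,0]
    - [0,0,-0.2,0]
    - [0,0,-0.3,0]
    - [0,0,-0.4,0]
    - [0,0,-0.5,0]
    - [0,0,-0.6,0]
    - [0,0,-0.6,0]
    - [0,0,-0.6,0]
    - [0,0,-0.6,0]
    - [0,0,-0.6,0]

```text
clock: 6.45
position: [0.5062, -0.3427, 0.0844]
tool_rot: [-3.141, -0.0, 1.171]
force: [0.4, -0.6, -1.1]
grip_width: 0.0248
```

```bash
python3 - <<'E'
from h import *
delta([.506,-.3425,.23],1.168)
f=cams.grab_frame('wrist'); save('w5.png',cv2.resize(f['color'][140:350,220:440],(629,600),interpolation=cv2.INTER_CUBIC))
E
```

```text
t 6.45 pos [ 0.5062 -0.3427  0.0844] rpy [-3.1415 -0.0001  1.1708] w 0.024762614881523103 F [ 0.3661 -0.5831 -1.0587]
shift cm [  0.0099  -0.0291 -14.5612] turn 0.0027503241442783377 q [ 0.6874  0.6936 -0.2784  1.7378  0.2615  0.7468 -0.123 ]
```

View pics/w5.png

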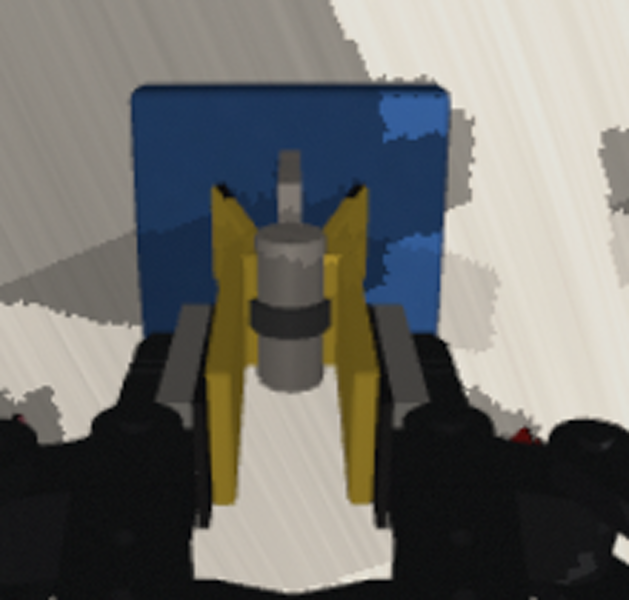

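The clip is symmetric and fully spread: barrel at crop (290,310), levers parallel, blade between the jaws. I'll estimate its height in the tool from the lever-top corners, and compute the lift.

```bash
python3 - <<'E'
from h import *
from scipy.optimize import least_squares
s=telemetry.observe(); f=cams.grab_frame('wrist')
r=rot(s['tool_rot']); p=np.array(s['position'])
c=lambda u,v:(220+u/2.859,140+v/2.857)
# tool coords: clip x->tool y, clip y->tool x, up=-tool z ; unknown (tx,ty,tz) of clip origin in tool
obs=[((.012,-.013,.100),c(207,371)),((.012,.013,.100),c(377,371)),((-.012,-.013,.100),c(207,503)),((-.012,.013,.100),c(375,503))]
bar=[((.016,0,.057),c(290,235)),((-.016,0,.057),c(290,385))]
def pr(t,m): return fproj(f,s,p+r@np.array([t[0]+m[0],t[1]+m[1],t[2]-m[2]]))
for o in (obs,obs+bar):
    R_=least_squares(lambda t:np.ravel([np.array(pr(t,m))-q for m,q in o]),[0,0,.07]); print(R_.x,R_.fun.round(1),'clip z',p[2]-R_.x[2])
for n in ['clip','clip_levers']: print(n,[(np.round(q['uv']),round(q['score'],2)) for q in cams.pinpoint('wrist',n)][:4])
E
```

```text
[-0.0015 -0.0006  0.0725] [-1.3  0.3  1.   0.2  1.  -0.3 -0.7 -0.4] clip z 0.011896115856151496
[ 0.0005 -0.0006  0.07  ] [-2.2 -1.   1.6 -1.1  0.3 -0.5 -0.2 -0.6  0.3  2.1  0.3  2. ] clip z 0.014350216944408634
clip [(array([236.,  95.]), 0.93), (array([468., 199.]), 0.89), (array([324., 223.]), 0.81), (array([403., 295.]), 0.55)]
clip_levers [(array([523., 243.]), 0.94), (array([207.,  90.]), 0.89), (array([321., 276.]), 0.78)]
```

>>> apply_moves:
  steps:
    - [0,0,-0.5,0]
    - [0,0,-1.5,0]
    - [0,0,-3,0]
    - [0,0,-5,0]
    - [0,0,-7,0]
    - [0,0,-9,0]
    - [0,0,-11,0]
    - [0,0,-12.5,0]
    - [0,0,-13.5,0]
    - [0,0,-14,0]

```text
clock: 7.48
position: [0.5066, -0.3429, 0.2265]
tool_rot: [3.139, 0.0, 1.171]
force: [0.8, -0.2, -1.4]
grip_width: 0.0244
```

```bash
python3 -c "
from h import *
delta([.46,.1,.23],1.08)
delta([.484,.331,.23],1.08)"
```

```text
t 7.4833 pos [ 0.5066 -0.3429  0.2265] rpy [3.1394 0.0004 1.1707] w 0.024423719335767702 F [ 0.7523 -0.2204 -1.397 ]
shift cm [ 38.9803 -21.5453  -0.4112] turn 0.09073789332039817 q [ 0.7193  0.5192 -0.322   1.632   0.1859  1.0185 -0.0607]
t 7.4833 pos [ 0.5066 -0.3429  0.2265] rpy [3.1394 0.0004 1.1707] w 0.024423719335767702 F [ 0.7523 -0.2204 -1.397 ]
shift cm [ 61.191  -28.3316  -0.4345] turn 0.09073789332039817 q [ 0.7193  0.5192 -0.322   1.632   0.1859  1.0185 -0.0607]
```

>>> apply_moves:
  steps:
    - [1,-0.5,0,0]
    - [3,-1.4,0,0]
    - [6,-2.8,0,0]
    - [9,-4.2,0,0]
    - [12,-5.6,0,0]
    - [15,-7,0,0]
    - [18,-8.4,0,0]
    - [21,-9.8,0,0]
    - [24,-11.2,0,0]
    - [27,-12.6,0,0]

```text
clock: 8.32
position: [0.4942, -0.0429, 0.2238]
tool_rot: [-3.141, 0.0, 1.171]
force: [0.6, -0.0, -0.0]
grip_width: 0.0245
```

>>> apply_moves:
  steps:
    - [3,-1.4,0,0.01]
    - [6,-2.8,0,0.02]
    - [9,-4.2,0,0.03]
    - [12,-5.6,0,0.04]
    - [15,-7,0,0.05]
    - [18,-8.3,0,0.06]
    - [21,-9.6,0,0.07]
    - [24,-11,0,0.08]
    - [26,-12,0,0.09]
    - [27,-12.4,0,0.09]

```text
clock: 9.15
position: [0.4843, 0.2556, 0.2237]
tool_rot: [-3.14, 0.0, 1.084]
force: [-1.2, 0.4, -0.8]
grip_width: 0.0246
```

```bash
python3 -c "
from h import *
delta([.484,.331,.23],1.08)"
```

```text
t 9.15 pos [0.4843 0.2556 0.2237] rpy [-3.1398  0.      1.0841] w 0.024551719720966255 F [-1.2099  0.4432 -0.8299]
shift cm [ 6.6443 -3.556  -0.6225] turn 0.004138654312091372 q [-0.2383  0.4415 -0.4778  1.7952  0.2396  0.9634 -1.3015]
```

```bash
python3 - <<'E'
from h import *
s=telemetry.observe(); f=cams.grab_frame('wrist'); save('w6.png',f['color'])
for n,z in [('green_stand_edge',.085),('green_stand',0.)]:
    for r in cams.pinpoint('wrist',n)[:3]: print(n,np.round(r['uv'],1),round(r['score'],2),fatz(f,s,r['uv'],z))
h=cv2.cvtColor(f['color'],cv2.COLOR_RGB2HSV); m=cv2.inRange(h,(45,120,40),(80,255,255)); print(m.sum()/255,[ (a.min(),a.max()) for a in np.nonzero(m)])
E
```

```text
green_stand_edge [282.3 125.3] 0.72 [0.483  0.3307]
green_stand_edge [494.1 276.8] 0.3 [0.6168 0.0762]
green_stand [288.5 120.2] 0.82 [0.4818 0.3357]
1147.0 [(np.int64(59), np.int64(186)), (np.int64(278), np.int64(289))]
```

View pics/w6.png

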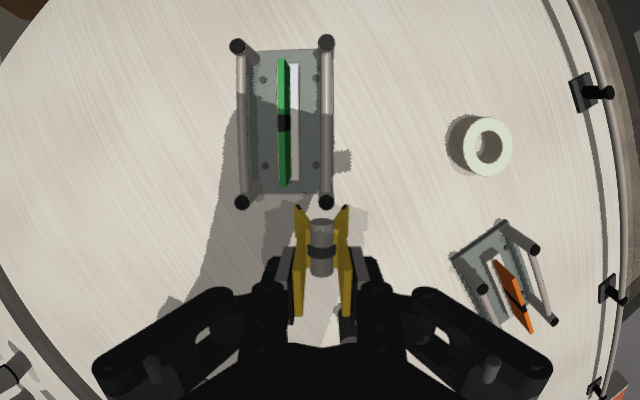

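The green stand is at (284,122), nearly axis-aligned in the view. The spread clip is at (321,250), symmetric in the gripper.

```bash
python3 - <<'E'
from h import *
s=telemetry.observe(); f=cams.grab_frame('wrist')
P=np.array([fatz(f,s,u,.085) for u in [(237,46),(326,42),(326,202),(242,202)]]); print(P,P.mean(0))
for a,b in [(3,0),(2,1)]: d=P[b]-P[a]; print(np.degrees(np.arctan2(d[1],d[0])),np.hypot(*d))
h=cv2.cvtColor(f['color'],cv2.COLOR_RGB2HSV); m=cv2.inRange(h,(45,120,60),(80,255,255)); ys,xs=np.nonzero(m)
mm=[(xs[ys==y].min(),y) for y in range(62,184) if (ys==y).any() and not 110<y<135]
Q=np.array([fatz(f,s,u,.085) for u in mm]); v=cv2.fitLine(Q.astype(np.float32),cv2.DIST_HUBER,0,.01,.01).ravel(); print('card left edge',np.degrees(np.arctan2(v[1],v[0])),v[2:])
n=np.array([v[1],-v[0]]);n*=np.sign(n[0]); c=v[2:]+n*.003; u=v[:2]; print('mid-line point nearest mark',c+u*((np.array([.483,.3307])-c)@u))
E
```

```text
[[0.4834 0.4141]
 [0.5552 0.376 ]
 [0.4856 0.2446]
 [0.4141 0.2827]] [0.4846 0.3294]
62.181257833968694 0.14851105004359147
62.07259777556761 0.14874528062680842
card left edge 62.2247 [0.4792 0.3302]
mid-line point nearest mark [0.4829 0.3308]
```

>>> apply_moves:
  steps:
    - [0.7,-0.4,0,0]
    - [1.6,-0.9,0,0]
    - [2.7,-1.5,0,0]
    - [3.8,-2.1,0,0]
    - [4.9,-2.7,0,0]
    - [5.8,-3.2,0,0]
    - [6.3,-3.5,0,0]
    - [6.6,-3.6,0,0]
    - [6.6,-3.6,0,0]
    - [6.6,-3.6,0,0]

```text
clock: 10.18
position: [0.4857, 0.3269, 0.2243]
tool_rot: [3.141, 0.0, 1.081]
force: [-0.3, -0.1, -0.1]
grip_width: 0.0244
```

```bash
python3 - <<'E'
from h import *
delta([.4835,.3305,.1335],1.084)
s=telemetry.observe(); f=cams.grab_frame('wrist'); save('w7.png',f['color'])
for n,z in [('green_stand_edge',.085)]:
    for r in cams.pinpoint('wrist',n)[:3]: print(n,np.round(r['uv'],1),round(r['score'],2),fatz(f,s,r['uv'],z))
E
```

```text
t 10.1833 pos [0.4857 0.3269 0.2243] rpy [3.1415 0.0004 1.0806] w 0.024396267536893248 F [-0.2838 -0.0554 -0.0722]
shift cm [ 0.2219 -0.3624  9.0848] turn -0.003438880328938909 q [-0.3581  0.5003 -0.4752  1.6974  0.2628  1.0079 -1.4151]
green_stand_edge [317.6 190.5] 0.64 [0.484  0.3329]
```

View pics/w7.png

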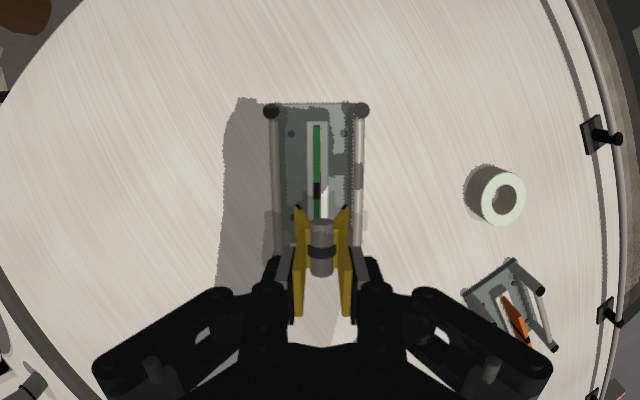

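The card is at column 317 against the clip's 321, so it needs a shift of −0.35 cm, which agrees with the numbers. I'll shift first and then descend partway.

>>> apply_moves:
  steps:
    - [0.1,-0.1,0,0]
    - [0.2,-0.25,0,0]
    - [0.3,-0.35,0.3,0]
    - [0.3,-0.35,1,0]
    - [0.3,-0.35,2,0]
    - [0.3,-0.35,3,0]
    - [0.3,-0.35,4,0]
    - [0.3,-0.35,4.6,0]
    - [0.3,-0.35,5,0]
    - [0.3,-0.35,5,0]

```text
clock: 11.12
position: [0.4836, 0.3312, 0.1734]
tool_rot: [-3.141, 0.001, 1.081]
force: [-0.9, -0.5, -0.4]
grip_width: 0.0244
```

```bash
python3 - <<'E'
from h import *
delta([.4836,.331,.1335],1.084)
s=telemetry.observe(); f=cams.grab_frame('wrist'); save('w8.png',cv2.resize(f['color'][60:350,190:450],(538,600),interpolation=cv2.INTER_CUBIC))
for r in cams.pinpoint('wrist','green_stand_edge')[:3]: print(np.round(r['uv'],1),round(r['score'],2),fatz(f,s,r['uv'],.085))
h=cv2.cvtColor(f['color'],cv2.COLOR_RGB2HSV); m=cv2.inRange(h,(45,120,40),(80,255,255)); ys,xs=np.nonzero(m); 
for y in range(ys.min()+3,ys.max(),25): print(y,xs[ys==y].min() if (ys==y).any() else None,xs[ys==y].max() if (ys==y).any() else None)
E
```

```text
t 11.1167 pos [0.4836 0.3312 0.1734] rpy [-3.1409  0.0012  1.0808] w 0.02443364999837179 F [-0.9462 -0.5484 -0.3867]
shift cm [-0.0163  0.0165  3.9884] turn -0.0031752263327227137 q [-0.3812  0.5607 -0.4569  1.7431  0.3014  0.9093 -1.4548]
[322.5 209.1] 0.8 [0.4845 0.3329]
133 317 323
158 317 323
183 317 323
```

View pics/w8.png

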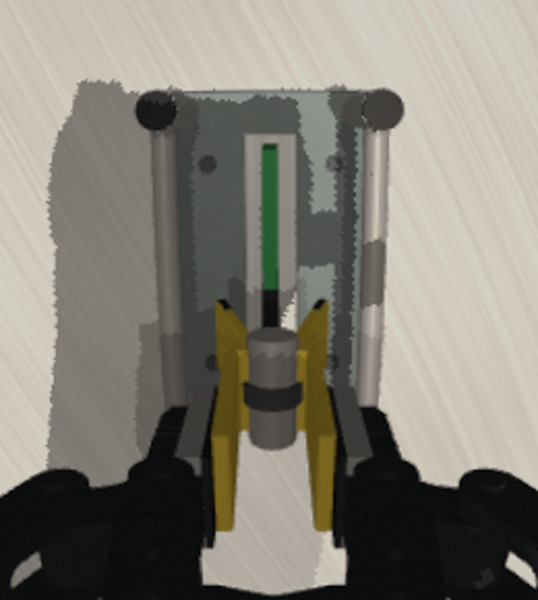

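Card, jaws and barrel all line up (card column 320, barrel 321). I'll do the final descent.

>>> apply_moves:
  steps:
    - [0.1,0,0.3,0]
    - [0.1,0,0.8,0]
    - [0.1,0,1.3,0]
    - [0.1,0,1.9,0]
    - [0.1,0,2.5,0]
    - [0.1,0,3,0]
    - [0.1,0,3.5,0]
    - [0.1,0,3.8,0]
    - [0.1,0,4,0]
    - [0.1,0,4,0]

```text
clock: 12.05
position: [0.4843, 0.3323, 0.1341]
tool_rot: [-3.141, 0.0, 1.081]
force: [0.3, -0.1, -0.9]
grip_width: 0.0243
```

>>> apply_moves:
  steps:
    - [0,0,0,0]
    - [0,0,0,0]
    - [0,0,0,0]
    - [0,0,0,0]
    - [0,0,0,0]
    - [0,0,0,0]
    - [0,0,0,0]
    - [0,0,0,0]
    - [0,0,0,0]
    - [0,0,0,0]

```text
clock: 12.88
position: [0.4844, 0.3324, 0.1345]
tool_rot: [-3.142, 0.0, 1.081]
force: [-0.4, 0.8, -0.6]
grip_width: 0.0248
```

```bash
python3 - <<'E'
from h import *
delta([.4836,.332,.1335],1.084)
s=telemetry.observe(); f=cams.grab_frame('wrist'); a=cv2.resize(f['color'][100:350,200:440],(480,500),interpolation=3)
B=cams.grab_frame('side'); b=cv2.resize(B['color'][60:160,260:340],(320,400),interpolation=3); b=cv2.copyMakeBorder(b,0,100,0,0,0)
save('w9.png',np.hstack([a,b]))
for r in cams.pinpoint('wrist','green_stand_edge')[:2]: print(np.round(r['uv'],1),round(r['score'],2),fatz(f,s,r['uv'],.085))
E
```

```text
t 12.8833 pos [0.4844 0.3324 0.1345] rpy [-3.1416  0.      1.0808] w 0.024802631899548726 F [-0.397   0.7541 -0.5544]
shift cm [-0.0671 -0.0513  0.097 ] turn -0.0031863764321924393 q [-0.3973  0.6112 -0.4372  1.7704  0.3343  0.834  -1.4821]
[318.2 229.7] 0.57 [0.4816 0.3334]
[320.6 216.3] 0.5 [0.4874 0.3409]
```

View pics/w9.png

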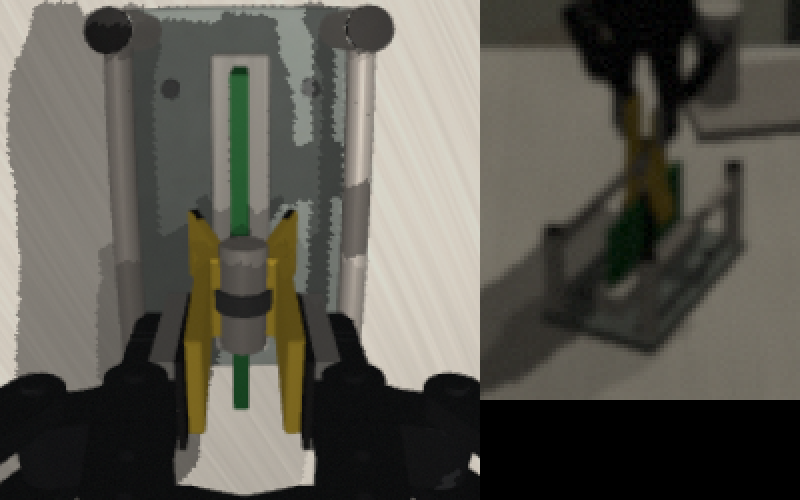

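```bash
python3 - <<'E'
from h import *
s=telemetry.observe(); f=cams.grab_frame('wrist')
P=np.array([fatz(f,s,u,.085) for u in [(319.7,133.5),(320.3,304)]]); m=P.mean(0)
e=(rot(s['tool_rot']).T@(np.r_[m,0]-s['position']))[:2]; print(P,m,'card mid in tool xy',e,'len',np.linalg.norm(P[0]-P[1]))
if abs(e[0])<.008 and abs(e[1])<.006: print(workorder.job_done())
E
```

```text
[[0.5122 0.3884]
 [0.4548 0.2805]] [0.4835 0.3344] card mid in tool xy [ 0.0014 -0.0017] len 0.12218049141324208
the job is handed in; nothing more can be done
None
```

The yellow clip was squeezed open on its park block, lifted off the blade and lowered astride the green card at the black mark. I handed the job in with the gripper still holding it wide open; hand-in gives no verdict.

**Last checks, all from my own measurements:**
- **Position:** the card's middle was about 1.5 mm off the gripper axis both along and across the card. Tool yaw was within 0.003 rad of the card.
- **Depth:** with the tool at 134.5 mm, I put the clip origin about 22 mm below the card's edge, from a fit of the clip's height in the gripper good to about 2 mm.
- **Grip and contact:** the levers were held parallel at about 25 mm, fully spread. The wrist force was about 1 N, no more than its usual noise, so I saw no sign of touching the stand.
- **Bystanders:** the roll, knob and roller were never approached. I did not measure them again at the end.

**What disagreed:**
- On the first squeeze the gripper pressed about 25 N down on the block and the clip leaned slightly. Both went away after I raised the tool a few millimetres.
- Once the clip hid the mark, the mark detector became unreliable: low scores, one result about 9 mm off. I used the visible card ends instead.

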